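Dial the code on the hall key box and throw its latch

ROBOT

A 6-joint arm with a two-finger parallel gripper is mounted at the origin on the work surface. World frame = base frame: x ahead of the robot, y to its left, z up, the work surface at z = 0. Lengths are in m, angles in degrees, forces in N, time in s.
With the tool pointing down it reaches from about 0.4 to 0.825 m from the base axis. Payload 7 kg.
Tool frame: the origin (TCP) lies between the finger pads; the fingertips stand 11 mm ahead of it and the grasp point (between the pads) lies 8 mm behind it; z points along the fingers, y is the direction in which the jaws open and shut (so a half turn about z gives the same grasp; the last joint's range is limited). The gripper opens to 88 mm and grips with 3 to 60 N. Pads are 19 mm wide; open, the fingers measure 130 mm over their backs; the gripper's body (78 mm by 193 mm) begins 47 mm behind the grasp point.
Start: joints at [-47.55, 20.546, 0.682, 0, -70.136, -16.507], TCP at [0.295, -0.607, 0.238] pointing down, gripper open.
Joint ranges: [-176.03, 176.03], [-82.01, 121.73], [-58.28, 71.71], [-173.87, 95.51], [-174.79, -0.11], [-173.66, 173.66]. Speed limits (degrees/s): [136.94, 136.94, 172.46, 180, 180, 180].

INTERFACE

Orientations are given as [roll, pitch, yaw] about the fixed x, y, z axes, in that order (R = Rz(yaw) Ry(pitch) Rx(roll)).
In Python, from plant import r gives the robot as it stands.
- The arm moves only by the shell command python3 -m inch 'ROWS' [OPENING] [FORCE]. ROWS is JSON, a list of rows, each an object of numbers: "x", "y", "z": the shift along the tool's x, y, z as a fraction of full scale; "yaw": the turn about the tool's z as a fraction of full scale. In form: [{"x": .., "y": .., "z": .., "yaw": ..}, ...]. A call has 1 to 5 rows; each row shifts and turns the pose as measured when the row begins, along the tool's axes as they then stand; what a row does not reach is not made up. Full scale, the value 1, is 0.025 m for a shift and 4 degrees for a turn. A row lasts 1/12 s, in which the tool goes at most 41.7 mm and 7.16 degrees, less where a joint would pass 70% of its speed; a pose out of reach is approached as far as the arm can. A call with a number of a shift or a turn outside -1 to 1 is refused whole. A call with a gripper value outside its range is refused whole. OPENING is the opening, from -1 (shut) to 1 (fully open), set as the call begins (- or left out, the last holds). The fingers move at their own pace and stop on an object; FORCE is the grip in N (left out, the last holds). Time passes only in rows, so rows that do not move let the fingers close. It gives the time, the measured TCP pose, the force and the opening at its end, in the units of the state.
- r.get_state(): the state, without advancing time (a new reading comes with each control period).
- r.capture(name): name is "scene" or "top" or "wrist"; returns (picture, depth): 400x640x3 uint8, red, green, blue; 400x640 float32, m along the optical axis (not along the pixel's ray), 0 where there is no reading.
- r.camera_info(name): a dict with "mtx" (3x3 intrinsics, pixels), "pose" (4x4, takes a point from camera to world coordinates). Camera axes: x right, y down, z forward; pixel columns grow to the right and rows downward; lengths in m; the calibration is good to about 2 mm. A picture is of the moment at which its call begins: read the wrist's pose just before it. camera_info takes no time and is no camera call; for the wrist camera it gives the pose at the moment of the call.
- r.close_job(): hands the job in, once; it reports no verdict.
The state is a dict: "time_s": time; "joints": joint angles; "qd": joint speeds; "joint_torque": joint torques, N m; "tcp_pos": TCP position; "eef_rot": TCP orientation; "contact_force": force on the tool from outside, world axes, zero at the start; "moment": the same for the moment, N m; "gripper_width": finger opening in m.
Only numpy, scipy, OpenCV 4.12 (cv2) and the standard library are available. Lean on these libraries where they do the work, as an engineer would, in place of code of your own. Each camera call takes 0.05 s, during which the arm holds its last target. There are 200 camera calls.

TASK

Unlock the aluminium key box: roll its dotted thumbwheels, with a gentle fingertip, until left to right as seen from the robot they show 4, 5 and 2 dots uppermost, squarely centred. The middle wheel already shows its 5, so do not disturb it. Only when the code stands, swing the lever latch fully over to its open stop, and leave everything else on the board and bench where it is.

Things in the scene. Friction and masses are not known exactly. Their poses are not given: they have to be found in the camera images.
- keybox: shut aluminium box lying on the plywood board, 160 (x) x 270 (y) x 55 mm high, fixed; origin at the centre of its underside, x away from the robot, y to the left, z up. Its lid carries a row of three thumbwheels 45 mm apart along y (free gap between wheels 27 mm), standing about 12 to 24 mm proud of the lid, and right of them (-y) the lever latch.
- wheelbank: flat dark plate 62 x 136 mm, 3 mm thick, on the box lid with the three wheels; origin under its centre, at (-30, 30, 55) mm in the box. Wheels: white, 44 mm diameter, 18 mm wide, axles along the box's y, smooth rims with six equal faces of 1 to 6 black dots; the uppermost face is the number shown. A press of 10 to 15 N grips; over 20 N damages them.
- wheel_left_low (a point): point fixed in the key box: lowest possible crown of the left wheel, straight above its axle (22 mm above it). The real crown stands 0 to 12 mm higher than this point; how much differs from wheel to wheel and is not measured: feel for it. Each wheel is sprung: pressed from above it sinks about 1 mm per 8 N, at most 6 mm.
- wheel_mid_low (a point): point fixed in the key box: lowest possible crown of the middle wheel, straight above its axle (22 mm above it). The real crown stands 0 to 12 mm higher than this point; how much differs from wheel to wheel and is not measured: feel for it. Each wheel is sprung: pressed from above it sinks about 1 mm per 8 N, at most 6 mm.
- wheel_right_low (a point): point fixed in the key box: lowest possible crown of the right wheel, straight above its axle (22 mm above it). The real crown stands 0 to 12 mm higher than this point; how much differs from wheel to wheel and is not measured: feel for it. Each wheel is sprung: pressed from above it sinks about 1 mm per 8 N, at most 6 mm.
- wheel_left (a joint): Left wheel (+y): to show 4 dots, value 3.142. Angle in rad: 0 = 1 dot uppermost, pi/3 (60 deg) more per further dot; grows as the crown (top) is rolled in the box's +x (away from the robot); stops only at -1 and 7. Stiff: stays where left, needs about 4 N along the rim, given by the friction of a fingertip pressed on the crown and drawn along x.
- wheel_mid (a joint): Middle wheel: already shows 5 dots, value 4.189; leave it. Angle in rad: 0 = 1 dot uppermost, pi/3 (60 deg) more per further dot; grows as the crown (top) is rolled in the box's +x (away from the robot); stops only at -1 and 7. Stiff: stays where left, needs about 4 N along the rim, given by the friction of a fingertip pressed on the crown and drawn along x.
- wheel_right (a joint): Right wheel (-y): to show 2 dots, value 1.047. Angle in rad: 0 = 1 dot uppermost, pi/3 (60 deg) more per further dot; grows as the crown (top) is rolled in the box's +x (away from the robot); stops only at -1 and 7. Stiff: stays where left, needs about 4 N along the rim, given by the friction of a fingertip pressed on the crown and drawn along x.
- latch (a joint): steel lever latch on the lid right of the wheels, turning about a vertical pivot: 0 = locked, pointing to the box's -x; it grows as it swings counter-clockwise seen from above, its end going towards the box's -y (outward), to the open stop at 1.57 rad where it points to -y. Needs about 2 N at its post; stays where left.
- latch_post (a point): upright round steel post at the lever's free end, 14 mm diameter, standing 39 mm high above the lid; this point is on its axis, 27 mm above the lid, 12 mm under its top, and moves with the lever, 60 mm from the pivot.
- latch_pivot (a point): pivot of the lever at the lid's surface, at (25, -100, 55) mm in the key box.
- tag: yellow plastic key tag, 32 x 22 x 8 mm, lying loose on the box lid behind the wheels; origin under its centre. Leave alone.
- keys: steel ring (30 mm) with three keys, lying round a dowel peg at the far edge of the board; origin at the ring's centre. Leave alone.
- mirror: round steel mirror, 92 mm diameter, 7 mm thick, lying behind the box; origin under its centre. Leave alone.
- dish_rim (a point): centre of the mouth of a small white ceramic dish, 84 mm diameter, 30 mm high, left of the box. Leave alone.
- padlock: brass padlock lying flat, 70 x 40 x 18 mm, right of the box; origin under its body's centre. Leave alone.
- case: black glasses case, 70 x 160 x 40 mm, on the bench left of the board; origin under its centre. Leave alone.
- bottle: clear hand-gel bottle, 48 mm diameter, 120 mm high, on the bench right of the board; origin under its centre. Leave alone.

How it is judged:
By the outcome, as a careful person would: the job done as asked, in the order asked, and still so for the second after the job is handed in, with the robot touching nothing.
It also fails if it takes over 61 s, if anything falls off the work surface, if the arm or the gripper's body presses on something with over 40 N, if the wrist force passes 120 N, or if a joint passes its speed limit or range.

## Working session

There is one attempt and no reset: what is moved stays moved. The work goes in short steps, Python scripts to look and compute and a shell command to move; the robot and the scene stay as the last step left them, time stands still between calls to the robot, and variables do not carry over. Pictures are saved under pics/ and viewed, about 8 in all and at most 12, crops included, and the job is handed in when it is done.

```bash
ls; mkdir -p pics; python3 - <<'E'
from plant import r
import cv2,numpy as np
s=r.get_state();print({k:np.round(v,3).tolist() for k,v in s.items()})
for n in ["scene","top"]:
    i=r.camera_info(n);print(n,np.round(i["mtx"],1).tolist(),np.round(i["pose"],3).tolist())
    p,d=r.capture(n);np.savez(f"pics/{n}0.npz",p=p,d=d,m=i["mtx"],T=i["pose"])
    cv2.imwrite(f"pics/{n}0.png",p[:,:,::-1])
E
```

```text
pics
{'time_s': 0.0, 'joints': [-47.549, 20.592, 0.633, -0.02, -70.135, -16.507], 'qd': [0.026, 0.048, 0.066, -0.013, 0.079, -0.058], 'joint_torque': [-0.002, -58.272, 29.304, 6.997, 0.006, -0.0], 'tcp_pos': [0.295, -0.607, 0.237], 'eef_rot': [179.904, -0.009, -154.063], 'contact_force': [-0.257, -0.233, -0.156], 'moment': [0.008, -0.049, -0.004], 'gripper_width': 0.087}
scene [[397.1, 0.0, 321.8], [0.0, 397.1, 199.3], [0.0, 0.0, 1.0]] [[0.529, 0.472, -0.705, 1.376], [0.849, -0.279, 0.45, -0.476], [0.016, -0.836, -0.548, 0.7], [0.0, 0.0, 0.0, 1.0]]
top [[447.0, 0.0, 315.3], [0.0, 447.0, 204.6], [0.0, 0.0, 1.0]] [[-0.016, -0.984, 0.175, 0.32], [-1.0, 0.013, -0.018, 0.026], [0.016, -0.175, -0.984, 1.461], [0.0, 0.0, 0.0, 1.0]]
```

View pics/top0.png

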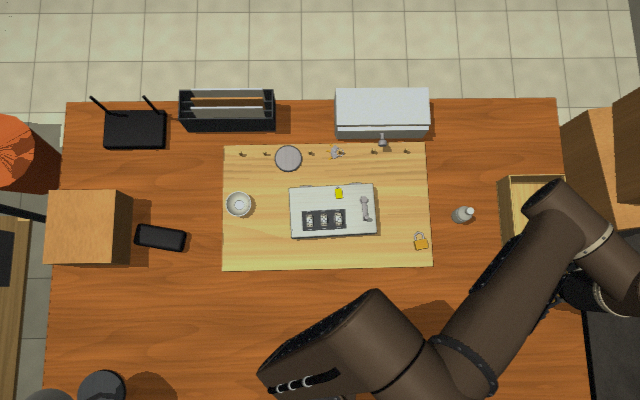

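View pics/scene0.png

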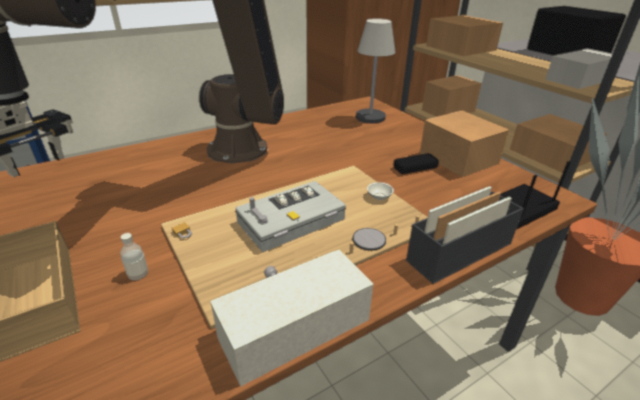

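The top view shows the box at about columns 290-377, rows 185-240, with the wheels at (309-339, 220) and the lever at (365, 207). The tag is at (339, 193). The scene view agrees.

```bash
cat > h.py <<'E'
import numpy as np,cv2
def cloud(p,d,m,T):
    v,u=np.mgrid[:d.shape[0],:d.shape[1]]
    c=np.stack([(u-m[0,2])/m[0,0]*d,(v-m[1,2])/m[1,1]*d,d],-1)
    return c@T[:3,:3].T+T[:3,3]
def px(P,m,T):
    c=(np.atleast_2d(P)-T[:3,3])@T[:3,:3]
    return c[:,:2]/c[:,2:]*[m[0,0],m[1,1]]+m[:2,2]
def ray(uv,z,m,T):
    uv=np.atleast_2d(uv);c=np.c_[(uv-m[:2,2])/[m[0,0],m[1,1]],np.ones(len(uv))]@T[:3,:3].T
    return T[:3,3]+c*((z-T[2,3])/c[:,2])[:,None]
E
python3 - <<'E'
from h import *
f=np.load("pics/top0.npz");C=cloud(*[f[k] for k in "pdmT"]);z=C[...,2]
print("bench",np.median(z[280:290,150:220]),"board",np.median(z[245:260,250:400]),"lid",np.median(z[215:230,350:357]))
zl=np.median(z[215:230,350:357])
k=(abs(z-zl)<.015).astype(np.uint8);k[:170]=0;k[255:]=0;k[:,:270]=0;k[:,:].T[400:]=0
k=cv2.morphologyEx(k,cv2.MORPH_CLOSE,np.ones((7,7)))
c=max(cv2.findContours(k,0,2)[0],key=cv2.contourArea)
P=ray(c[:,0].astype(float),zl,f['m'],f['T'])
print(cv2.minAreaRect((P[:,:2]*1000).astype(np.float32)))
print(cv2.boundingRect(c))
cv2.imwrite("pics/crop0.png",cv2.resize(f['p'][175:250,280:390,::-1],None,fx=6,fy=6,interpolation=cv2.INTER_CUBIC))
E
```

```text
bench 1.6529762454475794e-05 board 0.015109943438516349 lid 0.07040642160780886
((551.447998046875, -52.90122985839844), (166.46324157714844, 269.7045593261719), 2.529588222503662)
(289, 182, 88, 57)
```

View pics/crop0.png

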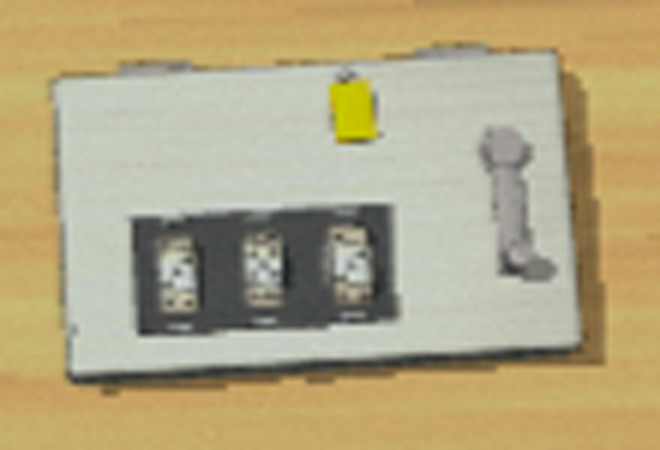

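```bash
A='[{"yaw":-1},{"yaw":-1},{"yaw":-1},{"yaw":-1},{"yaw":-1}]'; 
python3 -m inch '[{"yaw":-1},{"yaw":-1},{"yaw":-1},{"yaw":-1},{"yaw":-1}]' -1 40
python3 -m inch '[{"yaw":-1},{"yaw":-1},{"yaw":-1},{"yaw":-1},{"yaw":-1}]'
python3 -m inch '[{"yaw":-1},{"yaw":-1},{"yaw":-1},{"yaw":-1},{"yaw":-1}]'
python3 -m inch '[{"x":-1,"y":-0.43},{"x":-1,"y":-0.43},{"x":-1,"y":-0.43},{"x":-1,"y":-0.43},{"x":-1,"y":-0.43}]'
python3 -c "
from plant import r;import numpy as np
print(np.round(r.camera_info('wrist')['pose'],3),r.camera_info('wrist')['mtx'])"
```

```text
[[-0.438  0.868  0.236  0.232]
 [ 0.899  0.422  0.116 -0.637]
 [ 0.001  0.263 -0.965  0.384]
 [ 0.     0.     0.     1.   ]] [[331.57795718   0.         322.61487764]
 [  0.         331.57795718 197.97089347]
 [  0.           0.           1.        ]]validation failed for argument at $[0]...
validation failed for argument at $[0]...
validation failed for argument at $[0]...
validation failed for argument at $[0]...
```

```bash
python3 -m inch '[{"x":0,"y":0,"z":0,"yaw":-1},{"x":0,"y":0,"z":0,"yaw":-1},{"x":0,"y":0,"z":0,"yaw":-1},{"x":0,"y":0,"z":0,"yaw":-1},{"x":0,"y":0,"z":0,"yaw":-1}]' -1 40
python3 -m inch '[{"x":0,"y":0,"z":0,"yaw":-1},{"x":0,"y":0,"z":0,"yaw":-1},{"x":0,"y":0,"z":0,"yaw":-1},{"x":0,"y":0,"z":0,"yaw":-1},{"x":0,"y":0,"z":0,"yaw":-1}]'
python3 -m inch '[{"x":0,"y":0,"z":0,"yaw":-1},{"x":0,"y":0,"z":0,"yaw":-1},{"x":0,"y":0,"z":0,"yaw":-1},{"x":0,"y":0,"z":0,"yaw":-1},{"x":0,"y":0,"z":0,"yaw":-1}]'
python3 -m inch '[{"x":-1,"y":-0.43,"z":0,"yaw":-0.5},{"x":-1,"y":-0.43,"z":0,"yaw":-0.5},{"x":-1,"y":-0.43,"z":0,"yaw":0},{"x":-1,"y":-0.43,"z":0,"yaw":0},{"x":-1,"y":-0.43,"z":0,"yaw":0}]'

```

```text
time_s: 0.52
tcp_pos: [0.2944, -0.6054, 0.2338]
eef_rot: [179.6, 0.1, -133.4]
contact_force: [0.2, 1.0, -1.0]
gripper_width: 0.0598
time_s: 0.93
tcp_pos: [0.2938, -0.6041, 0.2308]
eef_rot: [179.5, 0.4, -112.3]
contact_force: [0.9, -0.5, 0.2]
gripper_width: 0.0261
time_s: 1.35
tcp_pos: [0.2931, -0.6028, 0.2278]
eef_rot: [179.5, 0.8, -91.3]
contact_force: [-0.0, 0.0, -0.7]
gripper_width: 0.0008
time_s: 1.77
tcp_pos: [0.3413, -0.4749, 0.2244]
eef_rot: [179.2, 1.2, -87.2]
contact_force: [1.1, 0.7, 0.2]
gripper_width: 0.0006
```

```bash
python3 -m inch '[{"x":-1,"y":-0.49,"z":-0.05,"yaw":0},{"x":-1,"y":-0.49,"z":-0.05,"yaw":0},{"x":-1,"y":-0.49,"z":-0.05,"yaw":0},{"x":-1,"y":-0.49,"z":-0.05,"yaw":0},{"x":-1,"y":-0.49,"z":-0.05,"yaw":0}]'
python3 -m inch '[{"x":-1,"y":-0.49,"z":-0.05,"yaw":0},{"x":-1,"y":-0.49,"z":-0.05,"yaw":0},{"x":-1,"y":-0.49,"z":-0.05,"yaw":0},{"x":-1,"y":-0.49,"z":-0.05,"yaw":0},{"x":-1,"y":-0.49,"z":-0.05,"yaw":0}]'
python3 -m inch '[{"x":-1,"y":-0.49,"z":-0.05,"yaw":0},{"x":-1,"y":-0.49,"z":-0.05,"yaw":0},{"x":-1,"y":-0.49,"z":-0.05,"yaw":0},{"x":-1,"y":-0.49,"z":-0.05,"yaw":0},{"x":0,"y":0,"z":0,"yaw":0}]'
python3 - <<'E'
from plant import r
from h import *
i=r.camera_info("wrist");p,d=r.capture("wrist");np.savez("pics/w0.npz",p=p,d=d,m=i["mtx"],T=i["pose"])
cv2.imwrite("pics/w0.png",p[:,:,::-1]);print({k:np.round(v,3).tolist() for k,v in r.get_state().items()})
E
```

```text
time_s: 2.18
tcp_pos: [0.3965, -0.3399, 0.2304]
eef_rot: [179.0, 1.3, -87.3]
contact_force: [0.4, -0.4, -0.2]
gripper_width: 0.0002
time_s: 2.6
tcp_pos: [0.4523, -0.205, 0.2379]
eef_rot: [178.9, 1.4, -87.3]
contact_force: [0.7, -0.4, 0.6]
gripper_width: 0.0003
time_s: 3.02
tcp_pos: [0.4986, -0.0938, 0.2443]
eef_rot: [178.9, 1.5, -87.2]
contact_force: [-0.5, -0.3, -0.4]
gripper_width: 0.0001
{'time_s': 3.067, 'joints': [10.186, 5.226, -17.844, -1.721, -67.881, -6.684], 'qd': [-2.384, -0.44, -1.098, 0.206, -0.313, 2.027], 'joint_torque': [0.935, -35.866, 29.12, 6.813, 0.054, -0.378], 'tcp_pos': [0.498, -0.095, 0.244], 'eef_rot': [178.862, 1.461, -87.174], 'contact_force': [-0.83, -0.461, -0.732], 'moment': [-0.084, -0.011, -0.06], 'gripper_width': 0.001}
```

View pics/w0.png

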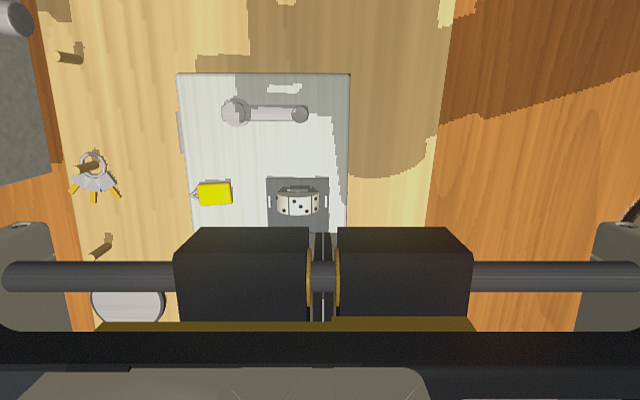

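The wrist view shows the lever with its pivot at (237,112) and its post at (300,114), the right wheel at (298,203) and the tag at (215,194). The fingers hide the other wheels, so I'll move left to see them all.

```bash
python3 -m inch '[{"x":-1,"y":-0.2,"z":-0.05,"yaw":0},{"x":-1,"y":-0.2,"z":-0.05,"yaw":0},{"x":-1,"y":-0.2,"z":-0.05,"yaw":0},{"x":-1,"y":-0.2,"z":-0.05,"yaw":0},{"x":-1,"y":-0.2,"z":-0.05,"yaw":0}]'
python3 -m inch '[{"x":-1,"y":0,"z":0,"yaw":0},{"x":0,"y":0,"z":0,"yaw":0},{"x":0,"y":0,"z":0,"yaw":0}]'
python3 - <<'E'
from plant import r
from h import *
i=r.camera_info("wrist");p,d=r.capture("wrist");np.savez("pics/w1.npz",p=p,d=d,m=i["mtx"],T=i["pose"])
C=cloud(p,d,i["mtx"],i["pose"]);z=C[...,2]
k=(abs(z-.0704)<.006).astype(np.uint8);k[235:]=0
k=cv2.morphologyEx(k,cv2.MORPH_CLOSE,np.ones((25,25)))
c=max(cv2.findContours(k,0,2)[0],key=cv2.contourArea)
P=ray(c[:,0].astype(float),.0704,i['mtx'],i['pose'])
print(cv2.minAreaRect((P[:,:2]*1000).astype(np.float32)),cv2.boundingRect(c))
kk=((z>.0825)&(z<.12)).astype(np.uint8);kk[235:]=0
for q in cv2.findContours(kk,0,2)[0]:
    if cv2.contourArea(q)>40:
        m=np.zeros_like(kk);cv2.drawContours(m,[q],-1,1,-1);W=C[(m>0)&(kk>0)]
        print(cv2.boundingRect(q),np.round(W.mean(0),4),W[:,2].max())
s=r.get_state();print(s['tcp_pos'],s['eef_rot'])
o=p[:,:,::-1].copy();o=cv2.resize(o[40:240,170:380],None,fx=3.8,fy=2.9*1.0,interpolation=cv2.INTER_CUBIC);cv2.imwrite("pics/w1.png",o)
E
```

```text
time_s: 3.48
tcp_pos: [0.5144, 0.0302, 0.2513]
eef_rot: [178.6, 1.4, -87.5]
contact_force: [0.5, 0.4, -0.3]
gripper_width: 0.0006
time_s: 3.73
tcp_pos: [0.5131, 0.0583, 0.2513]
eef_rot: [178.5, 1.4, -87.4]
contact_force: [0.2, -0.2, -0.5]
gripper_width: 0.0002
((547.2640991210938, -7.9585723876953125), (157.68963623046875, 177.3129425048828), 2.573481798171997) (191, 0, 182, 196)
(305, 129, 27, 20) [0.5162 0.0207 0.0849] 0.08780582284077804
(304, 78, 26, 21) [ 0.518  -0.0243  0.0843] 0.08682267454450421
(297, 20, 42, 25) [ 0.5202 -0.0688  0.0883] 0.09286002265006515
[0.51314497 0.05800526 0.25121434] [178.50864359   1.39751049 -87.43897591]
```

View pics/w1.png

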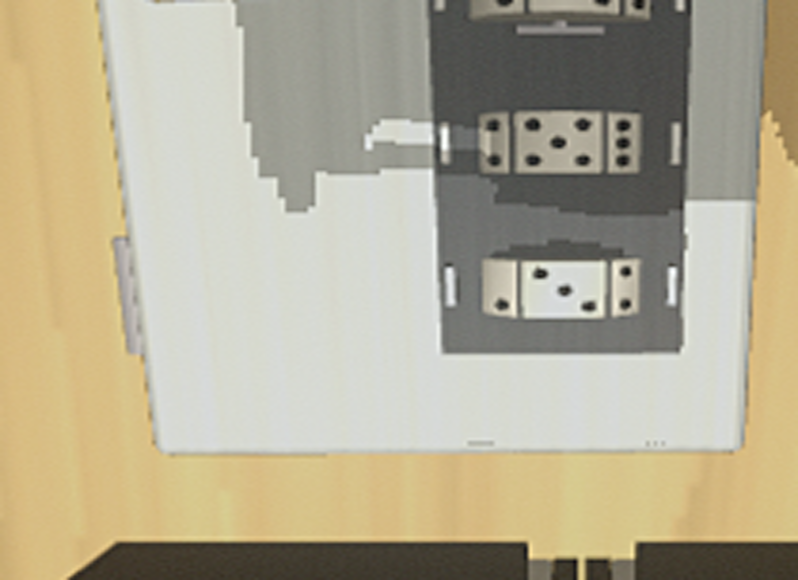

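Left wheel reads 3 (its robot-side neighbour is the 4) and the middle reads 5. I'll unroll each wheel's rim by ray geometry, which gives both the right wheel's number and the centring errors.

```bash
cat >> h.py <<'E'
YAW=np.radians(2.55);BO=np.array([.5493,-.0529,.0154])
RB=cv2.Rodrigues(np.array([0,0,YAW]))[0]
def box(p): return RB@(np.array(p,float)/1000)+BO
def unroll(f,yw,crown,th=75):
    """rim picture: rows = y (left at the bottom), columns = angle from the crown, + towards box +x at the left"""
    t=np.radians(np.arange(th,-th-.1,-.5));w=np.arange(-10,10.01,.25)
    T,W=np.meshgrid(t,w)
    B=np.stack([-.030+.022*np.sin(T),(yw+W)/1000,crown-BO[2]-.022+.022*np.cos(T)],-1)
    uv=px((B.reshape(-1,3)@RB.T)+BO,f['m'],f['T']).reshape(*T.shape,2).astype(np.float32)
    return cv2.resize(cv2.remap(f['p'],uv[...,0],uv[...,1],cv2.INTER_CUBIC)[:,:,::-1],None,fx=2,fy=2)
E
python3 - <<'E'
from h import *
a=np.load("pics/w1.npz");b=np.load("pics/w0.npz")
rows=[unroll(a,75,.0873),unroll(a,30,.0863),unroll(b,-15,.0923)]
o=np.vstack(rows);print(o.shape)
for x,c in ((o.shape[1]//2,(0,0,255)),(o.shape[1]//2-120,(0,200,0)),(o.shape[1]//2+120,(0,200,0))): cv2.line(o,(x,0),(x,o.shape[0]),c,1)
cv2.imwrite("pics/unr0.png",o)
print("left low",box([-30,75,67]),"right low",box([-30,-15,67]),"post",box([-35,-100,82]))
E
```

```text
(486, 602, 3)
left low [0.51599287 0.020691   0.0824    ] right low [ 0.51999707 -0.06921988  0.0824    ] post [ 0.51878378 -0.15435817  0.0974    ]
```

View pics/unr0.png

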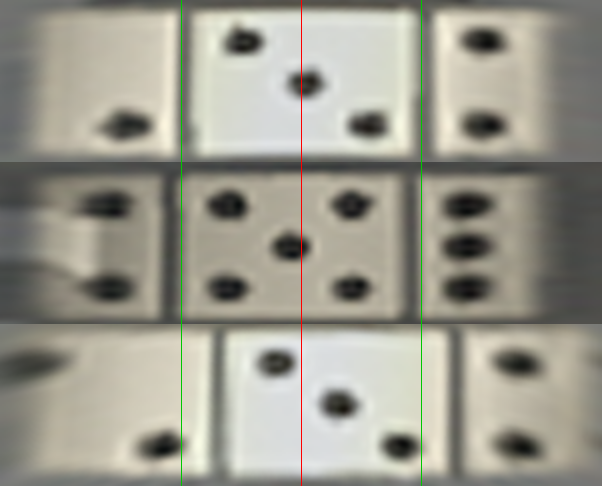

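Right wheel reads 3 and needs roughly −50° to show 2. Left needs about +63°. The middle wheel, known to be centred, shows my view bias: about 11 px, or 2.7°. Next I'll check the closed fingertip's shape in the depth picture.

```bash
python3 - <<'E'
from h import *
from scipy.spatial.transform import Rotation as R
f=np.load("pics/w1.npz");C=cloud(*[f[k] for k in "pdmT"])
Rt=R.from_euler('xyz',[178.51,1.4,-87.44],degrees=True).as_matrix();t=np.array([.5131,.058,.2512])
L=((C-t)@Rt)*1000;L=L[f['d']>0]
for a in range(-70,16,5):
    s=L[(L[:,2]>=a)&(L[:,2]<a+5)&(abs(L[:,0])<25)&(abs(L[:,1])<60)]
    if len(s): print(a,len(s),"y",s[:,1].min().round(1),s[:,1].max().round(1),"x",s[:,0].min().round(1),s[:,0].max().round(1))
E
```

```text
-70 81 y -58.1 59.5 x 13.0 23.8
-65 25 y -4.7 3.3 x 9.2 13.3
-60 5 y -4.7 3.3 x 4.5 8.7
-55 22 y -4.7 3.3 x 4.5 9.1
-50 37 y -4.7 3.3 x -1.0 5.7
-45 2 y 3.3 3.3 x 3.4 4.8
-40 307 y -4.7 3.3 x -10.1 2.4
-35 257 y -4.7 3.3 x -10.7 2.0
-25 22 y -5.1 3.6 x 8.6 10.9
-20 85 y -4.4 2.9 x 8.0 9.7
-15 76 y -4.6 5.2 x 8.3 10.2
-10 168 y -6.9 5.4 x 2.3 10.9
-5 112 y -7.1 5.6 x 7.5 11.1
0 104 y -7.4 5.8 x 8.4 10.9
5 72 y -7.4 6.0 x 8.3 10.8
10 13 y -4.1 3.0 x 8.2 9.0
```

The tip is about 13 mm thick in the jaw direction and 19 mm wide. I'll turn 90° so the 19 mm width lies along the rolling direction.

```bash
cat > go.py <<'E'
# prints what separates the TCP from a target given as (box dx,dy mm relative to reference, world z) in row units
import sys
from h import *
from plant import r
from scipy.spatial.transform import Rotation as R
REF={'left':box([-29,75,0]),'right':box([-29,-15,0]),'pivot':box([26,-100,0])}
def goto(ref,dx,dy,z,yaw=-177.45):
    s=r.get_state();M=R.from_euler('xyz',s['eef_rot'],degrees=True).as_matrix()
    t=REF[ref]+RB@np.array([dx,dy,0])/1000;t[2]=z
    d=M.T@(t-s['tcp_pos'])/.025
    dy_=(yaw-s['eef_rot'][2]+180)%360-180
    b=RB.T@(s['tcp_pos']-REF[ref])*1000
    print("units xyz",d.round(3),"yaw",round(-dy_/4,2),"| at box rel",b.round(2)[:2],"z",s['tcp_pos'][2].round(4),"tilt z",M[:,2].round(3),"F",np.round(s['contact_force'],1),"t",round(s['time_s'],2))
    return s
if __name__=="__main__": goto(sys.argv[1],*map(float,sys.argv[2:]))
E
for i in 1; do
python3 -m inch '[{"x":0,"y":0,"z":0,"yaw":1},{"x":0,"y":0,"z":0,"yaw":1},{"x":0,"y":0,"z":0,"yaw":1},{"x":0,"y":0,"z":0,"yaw":1},{"x":0,"y":0,"z":0,"yaw":1}]'
python3 -m inch '[{"x":0,"y":0,"z":0,"yaw":1},{"x":0,"y":0,"z":0,"yaw":1},{"x":0,"y":0,"z":0,"yaw":1},{"x":0,"y":0,"z":0,"yaw":1},{"x":0,"y":0,"z":0,"yaw":1}]'
python3 -m inch '[{"x":0,"y":0,"z":0,"yaw":1},{"x":0,"y":0,"z":0,"yaw":1},{"x":0,"y":0,"z":0,"yaw":1},{"x":0,"y":0,"z":0,"yaw":1},{"x":0,"y":0,"z":0,"yaw":1}]'
python3 -m inch '[{"x":0,"y":0,"z":0,"yaw":1},{"x":0,"y":0,"z":0,"yaw":1},{"x":0,"y":0,"z":0,"yaw":1},{"x":0,"y":0,"z":0,"yaw":1},{"x":0,"y":0,"z":0,"yaw":1}]'
done >/dev/null; python3 go.py left -6 0 .115
```

```text
units xyz [-0.257 -0.546  5.294] yaw 1.15 | at box rel [-8.9  10.24] z 0.2478 tilt z [-0.036  0.02  -0.999] F [-0.2  0.1 -0.4] t 5.45
```

```bash
python3 -m inch '[{"x":-0.05,"y":-0.1,"z":0.9,"yaw":1},{"x":-0.05,"y":-0.1,"z":0.9,"yaw":0},{"x":-0.05,"y":-0.1,"z":0.9,"yaw":0},{"x":-0.05,"y":-0.1,"z":0.9,"yaw":0},{"x":-0.05,"y":-0.1,"z":0.9,"yaw":0}]'
python3 -m inch '[{"x":0,"y":0,"z":0.5,"yaw":0},{"x":0,"y":0,"z":0,"yaw":0}]'
python3 go.py left -6 0 .1
```

```text
time_s: 5.87
tcp_pos: [0.5136, 0.0145, 0.1367]
eef_rot: [178.6, -1.3, -177.7]
contact_force: [-0.1, 0.7, -0.0]
gripper_width: 0.0004
time_s: 6.03
tcp_pos: [0.5099, 0.011, 0.1191]
eef_rot: [178.7, -1.8, -178.0]
contact_force: [-0.4, -0.5, 0.1]
gripper_width: -0.0001
units xyz [-0.082  0.361  0.769] yaw -0.13 | at box rel [-7.55 -9.44] z 0.1191 tilt z [-0.032  0.021 -0.999] F [-0.4 -0.5  0.1] t 6.03
```

```bash
python3 -m inch '[{"x":-0.04,"y":0.2,"z":0.2,"yaw":0},{"x":-0.04,"y":0.16,"z":0.2,"yaw":0},{"x":0,"y":0,"z":0,"yaw":0},{"x":0,"y":0,"z":0,"yaw":0}]'
python3 go.py left -6 0 .1
```

```text
time_s: 6.37
tcp_pos: [0.512, 0.0188, 0.1099]
eef_rot: [178.8, -1.7, -178.1]
contact_force: [-0.5, 0.2, 0.1]
gripper_width: 0.0005
units xyz [0.025 0.06  0.398] yaw -0.17 | at box rel [-5.1  -1.74] z 0.1099 tilt z [-0.031  0.021 -0.999] F [-0.5  0.2  0.1] t 6.37
```

```bash
python3 -m inch '[{"x":-0.02,"y":0.06,"z":0.2,"yaw":0},{"x":-0.02,"y":0,"z":0.16,"yaw":0},{"x":0,"y":0,"z":0,"yaw":0}]'
python3 -m inch '[{"x":0,"y":0,"z":0.04,"yaw":0},{"x":0,"y":0,"z":0,"yaw":0}]'
python3 -m inch '[{"x":0,"y":0,"z":0.04,"yaw":0},{"x":0,"y":0,"z":0,"yaw":0}]'
python3 go.py left -6 0 .098
```

```text
time_s: 6.62
tcp_pos: [0.514, 0.0214, 0.1021]
eef_rot: [178.7, -1.5, -178.1]
contact_force: [-0.2, 0.8, -0.2]
gripper_width: 0.0005
time_s: 6.78
tcp_pos: [0.5141, 0.0217, 0.1011]
eef_rot: [178.7, -1.5, -178.0]
contact_force: [-0.3, 1.0, -0.3]
gripper_width: 0.0006
time_s: 6.95
tcp_pos: [0.5142, 0.0218, 0.1002]
eef_rot: [178.7, -1.5, -178.0]
contact_force: [0.1, -1.0, 0.4]
gripper_width: 0.0007
units xyz [ 0.127 -0.051  0.092] yaw -0.15 | at box rel [-2.76  1.19] z 0.1002 tilt z [-0.026  0.022 -0.999] F [ 0.1 -1.   0.4] t 6.95
```

```bash
python3 -m inch '[{"x":0.13,"y":-0.04,"z":0.03,"yaw":0},{"x":0,"y":0,"z":0,"yaw":0}]'
python3 -m inch '[{"x":0,"y":0,"z":0.03,"yaw":0},{"x":0,"y":0,"z":0,"yaw":0}]'
python3 -m inch '[{"x":0,"y":0,"z":0.03,"yaw":0},{"x":0,"y":0,"z":0,"yaw":0}]'
python3 go.py left -6 0 .098
```

```text
time_s: 7.12
tcp_pos: [0.5107, 0.0206, 0.0995]
eef_rot: [178.7, -1.5, -178.0]
contact_force: [-0.6, 0.4, -0.5]
gripper_width: 0.0002
time_s: 7.28
tcp_pos: [0.5105, 0.0205, 0.0988]
eef_rot: [178.7, -1.5, -178.0]
contact_force: [-0.0, -0.2, -0.5]
gripper_width: 0.0001
time_s: 7.45
tcp_pos: [0.5105, 0.0205, 0.0981]
eef_rot: [178.7, -1.4, -178.0]
contact_force: [0.1, -0.5, -0.4]
gripper_width: 0.0006
units xyz [-0.018 -0.002  0.004] yaw -0.15 | at box rel [-6.45  0.06] z 0.0981 tilt z [-0.026  0.022 -0.999] F [ 0.1 -0.5 -0.4] t 7.45
```

```bash
python3 -m inch '[{"x":0,"y":0,"z":0.03,"yaw":0},{"x":0,"y":0,"z":0,"yaw":0}]'
python3 -m inch '[{"x":0,"y":0,"z":0.03,"yaw":0},{"x":0,"y":0,"z":0,"yaw":0}]'
python3 -m inch '[{"x":0,"y":0,"z":0.02,"yaw":0},{"x":0,"y":0,"z":0,"yaw":0}]'
```

```text
time_s: 7.62
tcp_pos: [0.5108, 0.0206, 0.0976]
eef_rot: [178.7, -1.4, -178.0]
contact_force: [-1.0, 0.6, 2.8]
gripper_width: 0.0006
time_s: 7.78
tcp_pos: [0.5108, 0.0205, 0.0973]
eef_rot: [178.7, -1.4, -178.0]
contact_force: [-1.0, 0.2, 4.4]
gripper_width: 0.0003
time_s: 7.95
tcp_pos: [0.5108, 0.0205, 0.0972]
eef_rot: [178.7, -1.4, -178.0]
contact_force: [-1.8, 0.3, 4.7]
gripper_width: 0.0003
```

```bash
python3 -m inch '[{"x":0,"y":0,"z":0.05,"yaw":0}]'
python3 -m inch '[{"x":0,"y":0,"z":0.05,"yaw":0}]'
python3 -m inch '[{"x":0,"y":0,"z":0.05,"yaw":0}]'
```

```text
time_s: 8.03
tcp_pos: [0.5109, 0.0205, 0.0964]
eef_rot: [178.7, -1.4, -178.0]
contact_force: [-3.7, 1.0, 9.7]
gripper_width: 0.0004
time_s: 8.12
tcp_pos: [0.511, 0.0205, 0.0958]
eef_rot: [178.7, -1.4, -178.0]
contact_force: [-3.6, -0.2, 14.1]
gripper_width: 0.0006
time_s: 8.2
tcp_pos: [0.5115, 0.0206, 0.0956]
eef_rot: [178.7, -1.3, -177.9]
contact_force: [-3.5, 0.0, 15.6]
gripper_width: 0.0003
```

```bash
python3 -m inch '[{"x":-0.1,"y":0,"z":0,"yaw":0}]'
python3 -m inch '[{"x":-0.1,"y":0,"z":0.01,"yaw":0}]'
python3 -m inch '[{"x":-0.1,"y":0,"z":0.01,"yaw":0}]'
```

```text
time_s: 8.28
tcp_pos: [0.5139, 0.0206, 0.0964]
eef_rot: [178.7, -1.3, -177.9]
contact_force: [-4.3, 1.0, 8.3]
gripper_width: 0.0005
time_s: 8.37
tcp_pos: [0.5162, 0.0207, 0.0967]
eef_rot: [178.7, -1.3, -177.9]
contact_force: [-4.3, 2.0, 7.0]
gripper_width: 0.0004
time_s: 8.45
tcp_pos: [0.5181, 0.0208, 0.0967]
eef_rot: [178.7, -1.3, -177.9]
contact_force: [-4.5, 1.1, 5.9]
gripper_width: 0.0003
```

```bash
python3 -m inch '[{"x":-0.02,"y":0,"z":0.06,"yaw":0}]'
python3 -m inch '[{"x":-0.08,"y":0,"z":0.04,"yaw":0}]'
python3 -m inch '[{"x":-0.08,"y":0,"z":0.03,"yaw":0}]'
```

```text
time_s: 8.53
tcp_pos: [0.5186, 0.0208, 0.0958]
eef_rot: [178.7, -1.3, -177.9]
contact_force: [-4.1, 1.0, 12.7]
gripper_width: 0.0002
time_s: 8.62
tcp_pos: [0.5206, 0.0209, 0.0955]
eef_rot: [178.7, -1.3, -177.9]
contact_force: [-4.1, 0.2, 14.5]
gripper_width: 0.0006
time_s: 8.7
tcp_pos: [0.5229, 0.021, 0.0957]
eef_rot: [178.7, -1.3, -177.8]
contact_force: [-4.2, 1.4, 12.4]
gripper_width: 0.0003
```

```bash
python3 -m inch '[{"x":0,"y":0,"z":-0.2,"yaw":0},{"x":0.25,"y":-0.02,"z":-0.05,"yaw":0},{"x":0.25,"y":0,"z":0,"yaw":0},{"x":0,"y":0,"z":0,"yaw":0}]'
python3 go.py left -6 0 .098
```

```text
time_s: 9.03
tcp_pos: [0.5097, 0.02, 0.1022]
eef_rot: [178.7, -1.2, -177.9]
contact_force: [0.0, 0.0, -0.5]
gripper_width: 0.0003
units xyz [-0.055  0.014  0.165] yaw -0.11 | at box rel [-7.3  -0.44] z 0.1022 tilt z [-0.023  0.022 -1.   ] F [ 0.   0.  -0.5] t 9.03
```

```bash
python3 -m inch '[{"x":-0.02,"y":0.01,"z":0.15,"yaw":0},{"x":0,"y":0,"z":0.03,"yaw":0},{"x":0,"y":0,"z":0.05,"yaw":0}]'
python3 -m inch '[{"x":0,"y":0,"z":0.05,"yaw":0}]'
python3 -m inch '[{"x":0,"y":0,"z":0.04,"yaw":0}]'
```

```text
time_s: 9.28
tcp_pos: [0.5095, 0.0203, 0.0963]
eef_rot: [178.7, -1.2, -177.8]
contact_force: [-2.2, -0.3, 10.8]
gripper_width: 0.0002
time_s: 9.37
tcp_pos: [0.5098, 0.0203, 0.0956]
eef_rot: [178.7, -1.2, -177.8]
contact_force: [-4.3, 0.9, 15.1]
gripper_width: 0.0003
time_s: 9.45
tcp_pos: [0.5103, 0.0203, 0.0955]
eef_rot: [178.7, -1.1, -177.8]
contact_force: [-3.6, 0.4, 16.1]
gripper_width: 0.0003
```

```bash
python3 -m inch '[{"x":-0.08,"y":0,"z":0.02,"yaw":0}]'
python3 -m inch '[{"x":-0.08,"y":0,"z":0.03,"yaw":0},{"x":-0.08,"y":0,"z":0.03,"yaw":0}]'
python3 -m inch '[{"x":-0.08,"y":0,"z":0.03,"yaw":0},{"x":-0.08,"y":0,"z":0.03,"yaw":0}]'
```

```text
time_s: 9.53
tcp_pos: [0.5125, 0.0204, 0.0959]
eef_rot: [178.7, -1.1, -177.7]
contact_force: [-4.3, 0.4, 12.4]
gripper_width: 0.0008
time_s: 9.7
tcp_pos: [0.5169, 0.0206, 0.096]
eef_rot: [178.8, -1.0, -177.7]
contact_force: [-5.2, 1.5, 12.1]
gripper_width: 0.0001
time_s: 9.87
tcp_pos: [0.5212, 0.0208, 0.0958]
eef_rot: [178.8, -1.0, -177.6]
contact_force: [-4.8, 0.4, 11.9]
gripper_width: 0.0002
```

```bash
cat > look.py <<'E'
import sys
from plant import r
from h import *
n=sys.argv[1];i=r.camera_info("wrist");p,d=r.capture("wrist");f=dict(p=p,d=d,m=i["mtx"],T=i["pose"]);np.savez(f"pics/{n}.npz",**f)
C=cloud(p,d,i["mtx"],i["pose"])
o=np.vstack([unroll(f,y,c) for y,c in ((75,.0869),(30,.0863),(-15,.0923))])
for x,c in ((301,(0,0,255)),(181,(0,200,0)),(421,(0,200,0))): cv2.line(o,(x,0),(x,o.shape[0]),c,1)
cv2.imwrite(f"pics/{n}.png",o)
# dark seams between faces: row-wise dark profile of each rim
for k in range(3):
    g=cv2.cvtColor(o[k*162+12:k*162+150],6).min(0)*0+np.percentile(cv2.cvtColor(o[k*162+30:k*162+140],6),75,axis=0)
    g=cv2.GaussianBlur(g.astype(np.float32)[None],(7,1),0)[0]
    h=cv2.GaussianBlur(g[None],(61,1),0)[0]-g
    j=[x for x in range(60,540) if h[x]>15 and h[x]==h[x-8:x+9].max()]
    print(k,"seams px",j)
E
python3 -m inch '[{"x":0,"y":0,"z":-0.8,"yaw":0},{"x":-0.4,"y":-0.4,"z":-1,"yaw":0},{"x":-0.5,"y":-0.4,"z":-1,"yaw":0},{"x":-0.5,"y":-0.4,"z":-1,"yaw":0},{"x":-0.5,"y":-0.4,"z":-1,"yaw":0}]'
python3 -m inch '[{"x":-0.5,"y":-0.4,"z":-1,"yaw":0},{"x":-0.7,"y":0,"z":0,"yaw":0},{"x":0,"y":0,"z":0,"yaw":0},{"x":0,"y":0,"z":0,"yaw":0}]'
python3 look.py u1
```

```text
time_s: 10.28
tcp_pos: [0.5691, -0.0202, 0.2115]
eef_rot: [178.9, -1.8, -177.5]
contact_force: [1.4, 0.6, -0.8]
gripper_width: 0.0003
time_s: 10.62
tcp_pos: [0.6064, -0.0319, 0.2415]
eef_rot: [178.9, -1.3, -177.6]
contact_force: [0.9, -0.3, -0.7]
gripper_width: 0.0004
0 seams px [181, 216, 301, 421, 458]
1 seams px [167, 301, 406]
2 seams px [214, 301, 450]
```

View pics/u1.png

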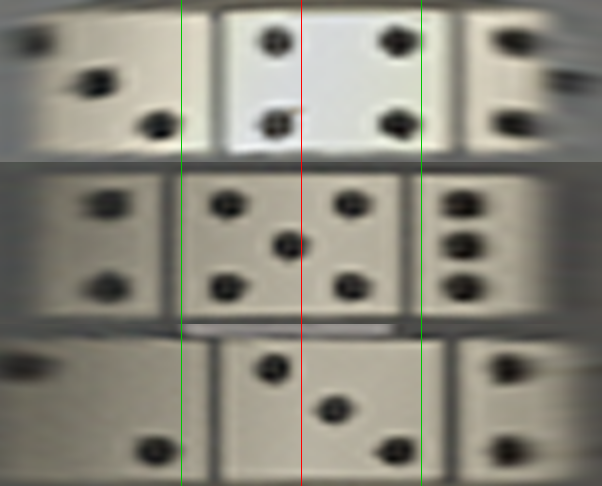

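Relative to the middle wheel, the left wheel now shows its 4 about 12° short (dot centre 337 against 289). The right wheel needs about −48.6°. Middle unchanged.

```bash
python3 -m inch '[{"x":0.7,"y":0.4,"z":0.9,"yaw":0},{"x":0.7,"y":0.4,"z":0.9,"yaw":0},{"x":0.7,"y":0.4,"z":0.9,"yaw":0},{"x":0.7,"y":0.4,"z":0.9,"yaw":0},{"x":0.7,"y":0.4,"z":0.9,"yaw":0}]'
python3 -m inch '[{"x":0,"y":0,"z":0,"yaw":0}]'
python3 go.py left -3 0 .101
```

```text
time_s: 11.08
tcp_pos: [0.5116, 0.0166, 0.1274]
eef_rot: [179.0, -1.2, -177.7]
contact_force: [0.4, -0.0, -0.0]
gripper_width: 0.0002
time_s: 11.17
tcp_pos: [0.5047, 0.0166, 0.1227]
eef_rot: [179.0, -1.7, -177.7]
contact_force: [-1.5, -0.2, -0.1]
gripper_width: 0.0005
units xyz [-0.404  0.131  0.859] yaw -0.06 | at box rel [-12.49  -3.6 ] z 0.1227 tilt z [-0.03   0.016 -0.999] F [-1.5 -0.2 -0.1] t 11.17
```

```bash
python3 -m inch '[{"x":-0.18,"y":0.06,"z":0.4,"yaw":0},{"x":-0.18,"y":0.06,"z":0.4,"yaw":0},{"x":0,"y":0,"z":0,"yaw":0},{"x":0,"y":0,"z":0,"yaw":0}]'
python3 go.py left -3 0 .098
```

```text
time_s: 11.5
tcp_pos: [0.5087, 0.0207, 0.0994]
eef_rot: [179.1, -2.0, -177.5]
contact_force: [0.3, -0.3, 0.7]
gripper_width: 0.0005
units xyz [-0.215 -0.014  0.05 ] yaw -0.01 | at box rel [-8.32  0.33] z 0.0994 tilt z [-0.036  0.014 -0.999] F [ 0.3 -0.3  0.7] t 11.5
```

```bash
python3 -m inch '[{"x":-0.2,"y":0,"z":0,"yaw":0},{"x":0,"y":0,"z":0.04,"yaw":0},{"x":0,"y":0,"z":0.04,"yaw":0}]'
python3 -m inch '[{"x":0,"y":0,"z":0.05,"yaw":0}]'
python3 -m inch '[{"x":0,"y":0,"z":0.04,"yaw":0}]'
```

```text
time_s: 11.75
tcp_pos: [0.515, 0.0207, 0.0979]
eef_rot: [179.1, -2.0, -177.5]
contact_force: [-0.5, -0.2, -0.4]
gripper_width: 0.0
time_s: 11.83
tcp_pos: [0.5154, 0.0207, 0.0971]
eef_rot: [179.1, -1.9, -177.5]
contact_force: [-1.3, 0.4, 3.0]
gripper_width: 0.0004
time_s: 11.92
tcp_pos: [0.5155, 0.0207, 0.0965]
eef_rot: [179.1, -1.9, -177.5]
contact_force: [-3.2, 0.8, 7.6]
gripper_width: 0.0003
```

```bash
python3 -m inch '[{"x":0,"y":0,"z":0.05,"yaw":0}]'
python3 -m inch '[{"x":-0.07,"y":0,"z":0.035,"yaw":0},{"x":-0.07,"y":0,"z":0.03,"yaw":0}]'
python3 -m inch '[{"x":-0.04,"y":0,"z":0.03,"yaw":0}]'
```

```text
time_s: 12.0
tcp_pos: [0.5155, 0.0207, 0.096]
eef_rot: [179.1, -1.9, -177.5]
contact_force: [-3.2, 2.0, 11.6]
gripper_width: 0.0003
time_s: 12.17
tcp_pos: [0.519, 0.0209, 0.0962]
eef_rot: [179.1, -1.8, -177.5]
contact_force: [-4.2, 0.4, 9.0]
gripper_width: 0.0004
time_s: 12.25
tcp_pos: [0.5199, 0.0209, 0.0963]
eef_rot: [179.1, -1.8, -177.5]
contact_force: [-4.0, 2.7, 8.0]
gripper_width: 0.0007
```

```bash
python3 -m inch '[{"x":-0.04,"y":0,"z":0.05,"yaw":0}]'
python3 -m inch '[{"x":0,"y":0,"z":-0.8,"yaw":0},{"x":0,"y":-0.8,"z":-0.2,"yaw":0},{"x":-0.1,"y":-0.9,"z":0,"yaw":0},{"x":-0.1,"y":-0.9,"z":0,"yaw":0},{"x":0,"y":-0.8,"z":0,"yaw":0}]'
python3 -m inch '[{"x":0,"y":0,"z":0,"yaw":0}]'
python3 go.py right 5 0 .108
```

```text
time_s: 12.33
tcp_pos: [0.5208, 0.0209, 0.096]
eef_rot: [179.1, -1.8, -177.5]
contact_force: [-4.5, 1.4, 9.8]
gripper_width: 0.0002
time_s: 12.75
tcp_pos: [0.5321, -0.0638, 0.1225]
eef_rot: [179.0, -1.5, -177.2]
contact_force: [-0.3, -0.0, -0.9]
gripper_width: 0.0006
time_s: 12.83
tcp_pos: [0.5321, -0.0663, 0.1226]
eef_rot: [179.0, -1.5, -177.3]
contact_force: [0.1, 0.3, 0.2]
gripper_width: 0.0005
units xyz [ 0.232 -0.105  0.588] yaw 0.04 | at box rel [11.19  2.39] z 0.1226 tilt z [-0.027  0.016 -1.   ] F [0.1 0.3 0.2] t 12.83
```

```bash
python3 -m inch '[{"x":0.1,"y":-0.06,"z":0.3,"yaw":0},{"x":0.1,"y":-0.05,"z":0.28,"yaw":0},{"x":0,"y":0,"z":0,"yaw":0},{"x":0,"y":0,"z":0,"yaw":0}]'
python3 go.py right 5 0 .105
```

```text
time_s: 13.17
tcp_pos: [0.526, -0.0697, 0.1066]
eef_rot: [179.0, -1.5, -177.4]
contact_force: [0.3, 0.5, -0.7]
gripper_width: 0.0005
units xyz [-0.004  0.027  0.064] yaw 0.0 | at box rel [ 4.95 -0.7 ] z 0.1066 tilt z [-0.026  0.016 -1.   ] F [ 0.3  0.5 -0.7] t 13.17
```

```bash
python3 -m inch '[{"x":0,"y":0.02,"z":0.05,"yaw":0},{"x":0,"y":0,"z":0.03,"yaw":0}]'
python3 -m inch '[{"x":0,"y":0,"z":0.04,"yaw":0}]'
python3 -m inch '[{"x":0,"y":0,"z":0.04,"yaw":0}]'
python3 -m inch '[{"x":0,"y":0,"z":0.04,"yaw":0}]'
```

```text
time_s: 13.33
tcp_pos: [0.5256, -0.0682, 0.1042]
eef_rot: [179.0, -1.5, -177.4]
contact_force: [-0.0, 0.2, 0.0]
gripper_width: 0.0008
time_s: 13.42
tcp_pos: [0.5257, -0.0677, 0.1032]
eef_rot: [179.0, -1.5, -177.3]
contact_force: [-0.4, 0.4, 0.3]
gripper_width: 0.0003
time_s: 13.5
tcp_pos: [0.5258, -0.0673, 0.1022]
eef_rot: [179.0, -1.5, -177.3]
contact_force: [-0.0, -0.9, 1.8]
gripper_width: 0.0003
time_s: 13.58
tcp_pos: [0.5259, -0.0673, 0.1014]
eef_rot: [179.0, -1.5, -177.3]
contact_force: [-2.6, -2.2, 6.6]
gripper_width: 0.0007
```

```bash
python3 -m inch '[{"x":0,"y":0,"z":0.05,"yaw":0}]'
python3 -m inch '[{"x":0.02,"y":0,"z":0.04,"yaw":0}]'
python3 -m inch '[{"x":0.08,"y":0,"z":0.03,"yaw":0}]'
python3 -m inch '[{"x":0.08,"y":0,"z":0.03,"yaw":0}]'
```

```text
time_s: 13.67
tcp_pos: [0.526, -0.0674, 0.1008]
eef_rot: [179.1, -1.5, -177.2]
contact_force: [-2.9, 0.2, 11.8]
gripper_width: 0.0002
time_s: 13.75
tcp_pos: [0.5259, -0.0674, 0.1007]
eef_rot: [179.1, -1.4, -177.2]
contact_force: [-2.0, 0.4, 11.6]
gripper_width: -0.0001
time_s: 13.83
tcp_pos: [0.5255, -0.0674, 0.1013]
eef_rot: [179.1, -1.2, -177.1]
contact_force: [2.9, 1.3, 7.2]
gripper_width: 0.0005
time_s: 13.92
tcp_pos: [0.5255, -0.0673, 0.1019]
eef_rot: [179.1, -1.0, -177.1]
contact_force: [2.2, -1.4, 4.4]
gripper_width: 0.0006
```

```bash
python3 -m inch '[{"x":0.02,"y":0,"z":0.06,"yaw":0}]'
python3 -m inch '[{"x":0.14,"y":0,"z":0.06,"yaw":0}]'
python3 -m inch '[{"x":0.14,"y":0,"z":0.05,"yaw":0}]'
```

```text
time_s: 14.0
tcp_pos: [0.5257, -0.0673, 0.1014]
eef_rot: [179.1, -0.9, -177.0]
contact_force: [-2.1, -1.4, 6.5]
gripper_width: 0.0005
time_s: 14.08
tcp_pos: [0.5247, -0.0673, 0.1013]
eef_rot: [179.2, -0.6, -177.0]
contact_force: [4.5, -0.9, 7.8]
gripper_width: -0.0
time_s: 14.17
tcp_pos: [0.524, -0.0673, 0.1016]
eef_rot: [179.2, -0.3, -176.9]
contact_force: [3.7, -0.4, 6.3]
gripper_width: 0.0002
```

```bash
python3 -m inch '[{"x":0.16,"y":0,"z":0.08,"yaw":0}]'
python3 -m inch '[{"x":0.16,"y":0,"z":0.07,"yaw":0}]'
python3 -m inch '[{"x":0.16,"y":0,"z":0.07,"yaw":0}]'
python3 -m inch '[{"x":0.16,"y":0,"z":0.07,"yaw":0}]'
```

```text
time_s: 14.25
tcp_pos: [0.5232, -0.0673, 0.1013]
eef_rot: [179.2, 0.1, -176.8]
contact_force: [4.5, -1.4, 8.4]
gripper_width: 0.0002
time_s: 14.33
tcp_pos: [0.5224, -0.0673, 0.1013]
eef_rot: [179.2, 0.4, -176.8]
contact_force: [4.6, -1.5, 7.4]
gripper_width: 0.0004
time_s: 14.42
tcp_pos: [0.5217, -0.0673, 0.1014]
eef_rot: [179.2, 0.8, -176.7]
contact_force: [4.0, -2.3, 7.9]
gripper_width: 0.0003
time_s: 14.5
tcp_pos: [0.521, -0.0674, 0.1015]
eef_rot: [179.3, 1.2, -176.6]
contact_force: [4.6, -1.3, 6.6]
gripper_width: 0.0006
```

```bash
python3 -m inch '[{"x":0.2,"y":0,"z":0.1,"yaw":0}]'
python3 -m inch '[{"x":0.2,"y":0,"z":0.09,"yaw":0}]'
python3 -m inch '[{"x":0.2,"y":0,"z":0.09,"yaw":0}]'
python3 -m inch '[{"x":0.2,"y":0,"z":0.09,"yaw":0}]'
```

```text
time_s: 14.58
tcp_pos: [0.5196, -0.0674, 0.1009]
eef_rot: [179.3, 1.6, -176.5]
contact_force: [4.2, -0.9, 9.9]
gripper_width: 0.0002
time_s: 14.67
tcp_pos: [0.5185, -0.0675, 0.1008]
eef_rot: [179.3, 2.1, -176.4]
contact_force: [4.2, -0.9, 12.1]
gripper_width: 0.0007
time_s: 14.75
tcp_pos: [0.5174, -0.0675, 0.1008]
eef_rot: [179.4, 2.5, -176.3]
contact_force: [4.6, -1.7, 11.5]
gripper_width: 0.0003
time_s: 14.83
tcp_pos: [0.5164, -0.0675, 0.1008]
eef_rot: [179.4, 3.0, -176.2]
contact_force: [3.5, -2.2, 10.7]
gripper_width: 0.0004
```

```bash
python3 -m inch '[{"x":0,"y":0,"z":-0.3,"yaw":0},{"x":-0.25,"y":-0.05,"z":0,"yaw":0},{"x":-0.25,"y":-0.02,"z":0,"yaw":0},{"x":0,"y":0,"z":0,"yaw":0}]'
python3 go.py right 6 0 .104
```

```text
time_s: 15.17
tcp_pos: [0.5301, -0.0682, 0.1104]
eef_rot: [179.3, 3.1, -176.2]
contact_force: [-0.3, 0.2, 0.5]
gripper_width: 0.0001
units xyz [ 0.138 -0.022  0.248] yaw 0.31 | at box rel [9.1  0.54] z 0.1104 tilt z [ 0.053  0.015 -0.998] F [-0.3  0.2  0.5] t 15.17
```

```bash
python3 -m inch '[{"x":0.1,"y":-0.02,"z":0.2,"yaw":0},{"x":0,"y":0,"z":0.05,"yaw":0},{"x":0,"y":0,"z":0.04,"yaw":0}]'
python3 -m inch '[{"x":0,"y":0,"z":0.06,"yaw":0}]'
python3 -m inch '[{"x":0,"y":0,"z":0.06,"yaw":0}]'
python3 go.py right 6 0 .104
```

```text
time_s: 15.42
tcp_pos: [0.5277, -0.0689, 0.1012]
eef_rot: [179.3, 3.0, -176.3]
contact_force: [0.2, 1.4, 10.5]
gripper_width: 0.0005
time_s: 15.5
tcp_pos: [0.5282, -0.069, 0.1001]
eef_rot: [179.4, 3.0, -176.2]
contact_force: [-3.3, 2.0, 17.5]
gripper_width: 0.0001
time_s: 15.58
tcp_pos: [0.5293, -0.0689, 0.0998]
eef_rot: [179.4, 3.1, -176.2]
contact_force: [-2.8, 1.8, 17.6]
gripper_width: 0.0005
units xyz [ 0.083  0.007 -0.173] yaw 0.32 | at box rel [ 8.31 -0.09] z 0.0998 tilt z [ 0.053  0.014 -0.998] F [-2.8  1.8 17.6] t 15.58
```

```bash
python3 -m inch '[{"x":0.3,"y":0,"z":0.06,"yaw":0}]'
python3 -m inch '[{"x":0.3,"y":0,"z":0.09,"yaw":0}]'
python3 -m inch '[{"x":0.3,"y":0,"z":0.1,"yaw":0}]'
```

```text
time_s: 15.67
tcp_pos: [0.5267, -0.0689, 0.1003]
eef_rot: [179.4, 3.5, -176.0]
contact_force: [6.0, 1.2, 16.5]
gripper_width: 0.0006
time_s: 15.75
tcp_pos: [0.5239, -0.0689, 0.1004]
eef_rot: [179.5, 4.1, -175.9]
contact_force: [3.6, 0.6, 16.0]
gripper_width: 0.0001
time_s: 15.83
tcp_pos: [0.5211, -0.0689, 0.1004]
eef_rot: [179.5, 4.6, -175.8]
contact_force: [3.9, -0.7, 15.0]
gripper_width: 0.0004
```

```bash
python3 -m inch '[{"x":0.28,"y":0,"z":0.08,"yaw":0}]'
python3 -m inch '[{"x":0.08,"y":0,"z":0.06,"yaw":0}]'
python3 -m inch '[{"x":0,"y":0,"z":-0.8,"yaw":0},{"x":-0.6,"y":0.2,"z":-1,"yaw":0},{"x":-0.6,"y":0.4,"z":-1,"yaw":0},{"x":-0.6,"y":0.4,"z":-1,"yaw":0},{"x":-0.6,"y":0.4,"z":-1,"yaw":0}]'
python3 -m inch '[{"x":-0.5,"y":0,"z":-0.8,"yaw":0},{"x":-0.3,"y":0,"z":0,"yaw":0},{"x":0,"y":0,"z":0,"yaw":0},{"x":0,"y":0,"z":0,"yaw":0}]'
python3 look.py u2
```

```text
time_s: 15.92
tcp_pos: [0.5185, -0.0691, 0.1006]
eef_rot: [179.5, 5.1, -175.7]
contact_force: [4.0, -0.8, 12.3]
gripper_width: 0.0006
time_s: 16.0
tcp_pos: [0.5184, -0.0691, 0.1008]
eef_rot: [179.6, 5.4, -175.6]
contact_force: [-3.8, -1.0, 11.8]
gripper_width: 0.0006
time_s: 16.42
tcp_pos: [0.5579, -0.0328, 0.2232]
eef_rot: [179.6, 4.5, -175.8]
contact_force: [0.7, 0.4, 0.2]
gripper_width: 0.0006
time_s: 16.75
tcp_pos: [0.5804, -0.0293, 0.2501]
eef_rot: [179.6, 4.9, -175.7]
contact_force: [0.4, -0.2, -0.3]
gripper_width: 0.0003
0 seams px [166, 301, 405]
1 seams px [174, 301, 410, 467]
2 seams px [164, 301, 405]
```

View pics/u2.png

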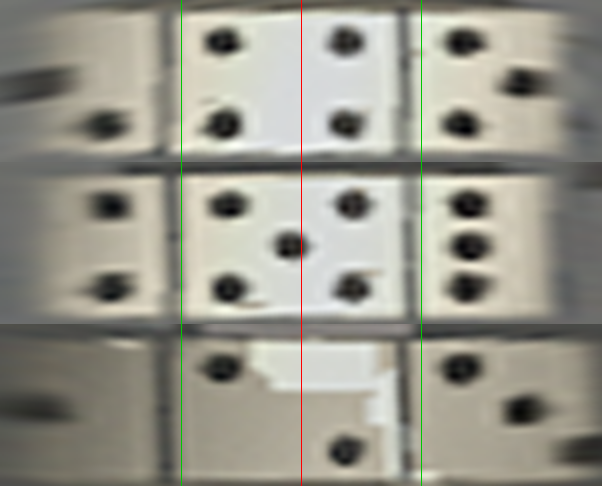

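Against the middle wheel (dot centre 290), left is at 284 and right at 284, so 4-5-2 stands within about 1.5° each. Now the latch.

```bash
python3 go.py pivot -60 26 .13
python3 -m inch '[{"x":0.5,"y":-0.8,"z":0.6,"yaw":0.4},{"x":0.5,"y":-0.8,"z":0.6,"yaw":0},{"x":0.5,"y":-0.8,"z":0.6,"yaw":0},{"x":0.5,"y":-0.8,"z":0.6,"yaw":0},{"x":0,"y":0,"z":0,"yaw":0}]'
python3 -m inch '[{"x":0,"y":0,"z":0,"yaw":0}]'
python3 go.py pivot -60 26 .13
```

```text
units xyz [ 3.137 -3.795  4.504] yaw 0.44 | at box rel [  5.66 122.11] z 0.2495 tilt z [ 0.084  0.014 -0.996] F [ 0.7  0.6 -1.1] t 16.8
time_s: 17.22
tcp_pos: [0.5325, -0.1135, 0.1765]
eef_rot: [179.4, 4.4, -177.3]
contact_force: [-1.2, -0.3, -1.0]
gripper_width: 0.0007
time_s: 17.3
tcp_pos: [0.5306, -0.1146, 0.1749]
eef_rot: [179.4, 4.2, -177.4]
contact_force: [1.0, -0.2, 1.2]
gripper_width: 0.0005
units xyz [ 0.634 -0.548  1.751] yaw 0.01 | at box rel [-47.42  39.24] z 0.1749 tilt z [ 0.072  0.014 -0.997] F [ 1.  -0.2  1.2] t 17.3
```

```bash
python3 -m inch '[{"x":0.2,"y":-0.14,"z":0.7,"yaw":0},{"x":0.2,"y":-0.14,"z":0.7,"yaw":0},{"x":0.2,"y":-0.14,"z":0.7,"yaw":0},{"x":0,"y":0,"z":0.2,"yaw":0},{"x":0,"y":0,"z":0,"yaw":0}]'
python3 -m inch '[{"x":0,"y":0,"z":0,"yaw":0}]'
python3 go.py pivot -60 18 .1
```

```text
time_s: 17.72
tcp_pos: [0.5184, -0.1249, 0.1138]
eef_rot: [179.4, 4.1, -177.4]
contact_force: [-0.2, 0.7, 0.8]
gripper_width: 0.0003
time_s: 17.8
tcp_pos: [0.5184, -0.1247, 0.1138]
eef_rot: [179.4, 4.1, -177.4]
contact_force: [-0.7, -0.7, -0.4]
gripper_width: 0.0004
units xyz [ 0.037 -0.473  0.547] yaw 0.01 | at box rel [-60.07  29.69] z 0.1138 tilt z [ 0.07   0.013 -0.997] F [-0.7 -0.7 -0.4] t 17.8
```

```bash
python3 -m inch '[{"x":0.02,"y":-0.2,"z":0.28,"yaw":0},{"x":0.02,"y":-0.2,"z":0.28,"yaw":0},{"x":0,"y":0,"z":0,"yaw":0},{"x":0,"y":0,"z":0,"yaw":0}]'
python3 go.py pivot -60 14 .1
```

```text
time_s: 18.13
tcp_pos: [0.5217, -0.1342, 0.1012]
eef_rot: [179.4, 4.3, -177.3]
contact_force: [-0.9, 0.8, 0.6]
gripper_width: 0.0002
units xyz [ 0.115 -0.239  0.039] yaw 0.04 | at box rel [-57.22  19.98] z 0.1012 tilt z [ 0.075  0.014 -0.997] F [-0.9  0.8  0.6] t 18.13
```

```bash
python3 -m inch '[{"x":0.1,"y":-0.2,"z":0.02,"yaw":0},{"x":0,"y":-0.2,"z":0,"yaw":0}]'
python3 -m inch '[{"x":0,"y":-0.25,"z":0,"yaw":0},{"x":0,"y":-0.25,"z":0,"yaw":0}]'
python3 go.py pivot -60 -16 .1
```

```text
time_s: 18.3
tcp_pos: [0.5208, -0.1441, 0.101]
eef_rot: [179.4, 4.5, -177.3]
contact_force: [-0.3, 2.2, -0.3]
gripper_width: 0.0004
time_s: 18.47
tcp_pos: [0.5224, -0.1571, 0.1015]
eef_rot: [179.4, 4.6, -177.2]
contact_force: [2.2, 3.3, -0.1]
gripper_width: 0.0004
units xyz [ 0.105 -0.524  0.048] yaw 0.06 | at box rel [-57.55  -2.9 ] z 0.1015 tilt z [ 0.079  0.015 -0.997] F [ 2.2  3.3 -0.1] t 18.47
```

```bash
python3 -m inch '[{"x":0.09,"y":-0.28,"z":0.02,"yaw":0},{"x":0.06,"y":-0.28,"z":0.02,"yaw":0}]'
python3 go.py pivot -60 -16 .1
python3 -m inch '[{"x":-0.1,"y":-0.3,"z":0.01,"yaw":0},{"x":-0.12,"y":-0.3,"z":0.01,"yaw":0}]'
python3 go.py pivot -44.7 -43.5 .1
```

```text
time_s: 18.63
tcp_pos: [0.5219, -0.1721, 0.1012]
eef_rot: [179.4, 4.9, -177.2]
contact_force: [2.1, 4.2, -0.2]
gripper_width: 0.0009
units xyz [0.056 0.074 0.044] yaw 0.07 | at box rel [-58.68 -17.86] z 0.1012 tilt z [ 0.084  0.015 -0.996] F [ 2.1  4.2 -0.2] t 18.63
time_s: 18.8
tcp_pos: [0.5273, -0.1882, 0.101]
eef_rot: [179.3, 4.8, -177.2]
contact_force: [-1.2, 1.2, -0.5]
gripper_width: 0.0004
units xyz [-0.367 -0.374  0.067] yaw 0.07 | at box rel [-54.05 -34.21] z 0.101 tilt z [ 0.083  0.016 -0.996] F [-1.2  1.2 -0.5] t 18.8
```

```bash
python3 -m inch '[{"x":-0.2,"y":-0.19,"z":0.03,"yaw":0},{"x":-0.18,"y":-0.19,"z":0.03,"yaw":0}]'
python3 go.py pivot -44.7 -43.5 .1
python3 -m inch '[{"x":-0.3,"y":-0.22,"z":0.01,"yaw":0},{"x":-0.3,"y":-0.2,"z":0.01,"yaw":0}]'
python3 go.py pivot -17 -60 .1
```

```text
time_s: 18.97
tcp_pos: [0.5361, -0.1995, 0.0997]
eef_rot: [179.3, 4.6, -177.3]
contact_force: [-2.2, 1.5, 0.5]
gripper_width: 0.0005
units xyz [-0.04   0.095 -0.008] yaw 0.04 | at box rel [-45.67 -45.87] z 0.0997 tilt z [ 0.08   0.016 -0.997] F [-2.2  1.5  0.5] t 18.97
time_s: 19.13
tcp_pos: [0.5511, -0.2109, 0.0995]
eef_rot: [179.3, 4.4, -177.3]
contact_force: [-1.0, 1.1, 1.1]
gripper_width: 0.0007
units xyz [-0.567 -0.084  0.021] yaw 0.03 | at box rel [-31.18 -57.93] z 0.0995 tilt z [ 0.077  0.016 -0.997] F [-1.   1.1  1.1] t 19.13
```

```bash
python3 -m inch '[{"x":-0.25,"y":-0.04,"z":0.01,"yaw":0},{"x":-0.2,"y":0,"z":0.01,"yaw":0}]'
python3 -m inch '[{"x":-0.15,"y":0,"z":0.01,"yaw":0}]'
python3 -m inch '[{"x":-0.12,"y":0,"z":0.01,"yaw":0}]'
python3 go.py pivot -15 -60 .1
```

```text
time_s: 19.3
tcp_pos: [0.5637, -0.2133, 0.0994]
eef_rot: [179.4, 4.3, -177.4]
contact_force: [-2.5, -1.6, 1.0]
gripper_width: 0.0002
time_s: 19.38
tcp_pos: [0.565, -0.2135, 0.0986]
eef_rot: [179.3, 3.9, -177.4]
contact_force: [-21.5, 0.3, 15.7]
gripper_width: 0.0006
time_s: 19.47
tcp_pos: [0.5648, -0.2134, 0.098]
eef_rot: [179.3, 3.5, -177.5]
contact_force: [-14.2, 0.4, 12.0]
gripper_width: 0.0007
units xyz [-0.112  0.043 -0.074] yaw -0.0 | at box rel [-17.68 -61.05] z 0.098 tilt z [ 0.061  0.015 -0.998] F [-14.2   0.4  12. ] t 19.47
```

The stop is reached: the force jumped to 21 N at the expected offset. I'll back off, rise and check.

```bash
python3 -m inch '[{"x":0.3,"y":0,"z":0,"yaw":0},{"x":0.3,"y":0,"z":0,"yaw":0},{"x":0.1,"y":0,"z":-0.7,"yaw":0},{"x":0,"y":0.4,"z":-1,"yaw":0},{"x":-0.5,"y":1,"z":-1,"yaw":0}]'
python3 -m inch '[{"x":-0.8,"y":1,"z":-1,"yaw":0},{"x":-0.8,"y":1,"z":-1,"yaw":0},{"x":-0.8,"y":1,"z":-0.8,"yaw":0},{"x":-0.8,"y":0.8,"z":-0.5,"yaw":0},{"x":-0.5,"y":0.5,"z":0,"yaw":0}]'
python3 -m inch '[{"x":0,"y":0,"z":0,"yaw":0},{"x":0,"y":0,"z":0,"yaw":0},{"x":0,"y":0,"z":0,"yaw":0}]'
python3 look.py u3
python3 - <<'E'
from h import *
f=np.load("pics/u3.npz");o=cv2.imread("pics/u3.png");w=f['p'][:,:,::-1]
C=cloud(*[f[k] for k in "pdmT"]);B=(C-BO)@RB*1000
k=(B[...,2]>85)&(B[...,2]<99)&(B[...,1]<-60)&(B[...,1]>-190)&(abs(B[...,0])<90)
print("post top box xy",B[k].mean(0) if k.any() else None,k.sum())
cv2.imwrite("pics/fin.png",np.hstack([cv2.resize(o,(360,290)),cv2.resize(w,(440,290))]))
E
```

```text
time_s: 19.88
tcp_pos: [0.5509, -0.1805, 0.1612]
eef_rot: [179.2, 3.0, -177.6]
contact_force: [0.6, 0.8, 0.1]
gripper_width: 0.0001
time_s: 20.3
tcp_pos: [0.64, -0.0641, 0.2642]
eef_rot: [179.2, 4.2, -177.6]
contact_force: [0.2, -0.3, 0.2]
gripper_width: 0.0005
time_s: 20.55
tcp_pos: [0.6439, -0.0595, 0.2662]
eef_rot: [179.1, 4.6, -177.3]
contact_force: [-0.1, -0.8, 0.1]
gripper_width: 0.0004
0 seams px [164, 301, 399]
1 seams px [168, 301, 405, 458]
2 seams px [162, 301, 399]
post top box xy [  24.77528989 -157.77503802   93.55066292] 288
```

View pics/fin.png

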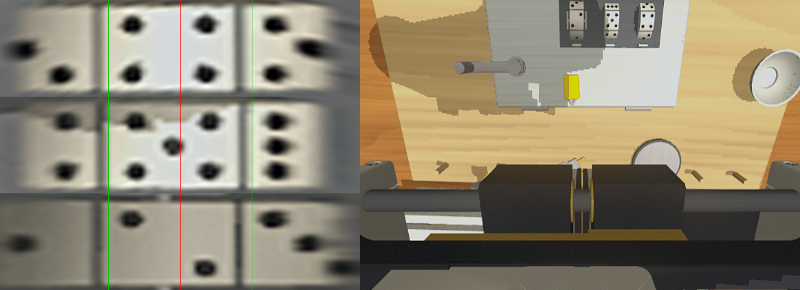

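The final picture shows 4, 5 and 2 centred (face centres 281.5, 286.5 and 280.5 px, within 1.5° of each other). The lever points to −y with its post at x = 24.8 mm against 25 expected. The tag is still in place and the arm is clear.

```bash
python3 -c "
from plant import r
print(r.close_job(), r.get_state()['time_s'])"
```

```text
the job is handed in; nothing more can be done
the job is handed in; nothing more can be done
```

The key box now shows 4, 5 and 2 dots left to right, and the lever latch is at its open stop. I handed the job in shortly after 20.6 s, well under the 61 s limit.

- **Wheels:** I rolled the left wheel from 3 to 4 and the right wheel from 3 to 2 with the closed fingertips. The last picture puts both within about 1.5° of the middle wheel. I used that wheel as the zero mark, since its 5 was given as already centred. I never touched it, and it looked unchanged.
- **Press force:** it stayed below 18 N in every reading, under the 20 N damage limit. It briefly went above the 10–15 N grip range, to 17.6 N on the right wheel. I read it only at the end of each move, so shorter peaks could have been missed.
- **Latch:** I swung it after the code stood. The push force jumped to 21 N at the stop. The last picture puts the post at x = 24.8 mm in the box, against 25 mm for fully open.
- **Everything else:** the tag is still in place and the arm was clear of everything at hand-in. I did not measure the other objects again, but nothing touched them and none looked moved in the last picture.

The wheels showed three small disagreements:
- My rim view was biased by about 3°, so I judged centring against the middle wheel.
- The left wheel came up 12° short at first and needed a third stroke.
- Dragging the right wheel tilted the tool by up to 5°, which did no harm.

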